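# Bed the worry cube down on its slips in the hobby vise

### The arm

A 6-joint arm with a two-finger parallel gripper is mounted at the origin on the work surface. World frame = base frame: x ahead of the robot, y to its left, z up, the work surface at z = 0. Lengths are in mm, angles in rad, forces in N, time in s.
With the tool pointing down it reaches from about 350 to 975 mm from the base axis. Payload 7.1 kg.
Tool frame: the origin (TCP) lies between the finger pads; the fingertips stand 14 mm ahead of it and the grasp point (between the pads) lies 5 mm behind it; z points along the fingers, y is the direction in which the jaws open and shut (so a half turn about z gives the same grasp; the last joint's range is limited). The gripper opens to 88 mm and grips with 3 to 60 N. Pads are 20 mm wide; open, the fingers measure 115 mm over their backs; the gripper's body (75 mm by 178 mm) begins 61 mm behind the grasp point.
Start: joints at [-1.132, 0.423, 1.63, -0, 1.089, -0.019], TCP at [276.249, -560.617, 236.675] pointing down, gripper open.
Joint ranges: [-3, 3], [-0.9, 2.11], [0.09, 2.58], [-1.31, 4.45], [0.11, 2.69], [-2.54, 2.54]. Speed limits (rad/s): [2.39, 2.39, 3.01, 3.14, 3.14, 3.14].

### API

Orientations are given as a rotation vector (axis times angle).
In Python, from workcell import get_obs, get_image, calibration, close_job, regions_of, place_of gives the robot as it stands.
- The arm moves only by the tool move_arm, never from a script. Its argument "deltas" is a list of rows, each a list of 5 numbers: the closure in counts, from 0 (fully open) to 255 (shut), then the shift along the tool's x, y, z in m, then the turn about the tool's z in rad. In form: [[grip, x, y, z, roll], ...]. A call has 1 to 5 rows; each row is the pose to reach, as a shift and turn from the pose commanded when the call began, along the tool's axes at that moment; what a row does not reach only later rows make up. A row lasts 1/12 s, in which the tool goes at most 41.7 mm and 7.16 degrees, less where a joint would pass 70% of its speed; a pose out of reach is approached as far as the arm can. A call with a gripper value outside its range is refused whole. The fingers move at their own pace and stop on an object; the grip force is fixed at half the most. Time passes only in rows, so rows that repeat a pose let the fingers close. It gives the time, the measured TCP pose, the force and the opening at its end, in the units of the state.
- get_obs(): the state, without advancing time (a new reading comes with each control period).
- get_image(name): name is "scene" or "top" or "wrist"; returns the picture (400x640x3 uint8, blue, green, red); there is no depth.
- calibration(name): a dict with "intrinsics" (3x3 intrinsics, pixels), "distortion" ([k1, k2, p1, p2, k3] as OpenCV has them; the pictures are not rectified), "world_to_cam" (4x4, takes a point from world to camera coordinates); the wrist camera has in their place "hand_eye" (4x4, takes a point from camera to tool coordinates, whose origin is the TCP and whose axes are the flange's). Camera axes: x right, y down, z forward; pixel columns grow to the right and rows downward; lengths in mm; the calibration is good to about 2 mm. A picture is of the moment at which its call begins: read the wrist's pose just before it. calibration takes no time and is no camera call.
- close_job(): hands the job in, once; it reports no verdict.
Trained networks look in the newest picture that a camera, given by its name, has taken for a name from the list of things; names that differ only in an ending like _2 or _b are one class to them, and where a whole thing is asked for, a point or a joint stands for the part that bears it (a point fixed in the world has none). Each returns a list of dicts, best first, with "conf" (0 to 1); they miss things now and then, are a little off and sometimes report something else, mostly with a low value. They report only what shows in the picture. A call takes as long as a camera call.
- regions_of(camera, name): "region" (400x640 bool, what is visible of it).
- place_of(camera, name): "location" ([x, y, z] in mm, in world coordinates, good to about 4 mm: a listed point, or the origin of a listed thing).
The state is a dict: "t": time; "qpos": joint angles; "qvel": joint speeds; "joint_torque": joint torques, N m; "ee_pos": TCP position; "orientation": TCP orientation; "ft_force": force on the tool from outside, world axes, zero at the start; "moment": the same for the moment, N m; "width": finger opening in mm.
Only numpy, scipy, OpenCV 4.12 (cv2) and the standard library are available. Lean on these libraries where they do the work, as an engineer would, in place of code of your own. Each camera call takes 0.05 s, during which the arm holds its last target.

### The job

The beech worry cube in the small vise has crept up and stands crooked above the two aluminium slips that should carry it for sanding. Push each slip in endways until it stands out about equally on both sides of the cube, then press the cube down on its top until it pinches both slips, never with more than about 3 kg (30 N), and take the hand away. Last, push gently on the end of either slip to check that it no longer slides; leave both slips where they are, and the toys on the tiers undisturbed.

Things in the scene. Friction and masses are not known exactly. Their poses are not given: they have to be found in the camera images.
- stand: Fixed white three-tier stand on the table, 620 mm wide (y). Origin: under the middle tier's centre; tiers step down away from the robot (+x): top tier x = -225 to -125 mm, 100 mm high; middle tier x = -125 to 125 mm, 60 mm high; low tier x = 125 to 235 mm, 30 mm high.
- vise: Small grey vise fixed on the stand's middle tier. Origin: centre of its underside; z up, y along slips and jaws (about world y), x from near to far jaw. Base 112 x 130 x 18 mm; jaws at x = +-30 to +-50 mm, 66 mm long, tops at z = 78. Slip channels at x = -17 and +17 mm, 110 mm long, rib tops z = 28, floors z = 22: rubber, about 8 N/mm each. Screw and cross bar reach x = 96 mm at z = 45.
- slip_near: Loose aluminium slip in the channel at vise x = -17 mm (nearer the robot): 10 mm wide, 140 mm long (own y), 20 mm tall, 75 g. Origin: centre of its underside, at vise z = 22 mm. Starts drawn out 15 to 38 mm to vise +y; right when centred at vise y = 0, standing out 45 mm each side of the cube. Loose, it slides at under 1 N; pinched, it resists a few N.
- slip_far: Same slip in the channel at vise x = +17 mm; starts drawn out 15 to 38 mm toward -y of the vise.
- cube: Beech cube, 50 mm, held by friction between the jaws at vise x = y = 0. Origin: centre of its underside, z up. Slides only up/down and rocks (to 0.06 rad) about vise y. A 46 mm square foot sticks out 0 to 10 mm below it (unknown, fixed), so it seats with its underside at vise z = 42 to 52; starts at 56 to 59. Jaw drag about 10 N holds it; 18 to 26 N mid top levels it and leaves both slips pinched.
- nubby_ball: Bystander: orange nubby ball, 61 mm across the nubs, on the top tier; origin centre of its underside.
- gear_puzzle: Bystander: green gear puzzle, 68 x 100 x 22 mm, on the top tier; origin centre of its underside.
- spinner: Bystander: black three-armed fidget spinner, 82 mm across, 14 mm high, on the low tier; origin centre of its underside.
- bead: Bystander: clear glass bead, 30 mm across, 24 mm high, on the low tier; origin centre of its underside.

How it is judged:
By the outcome, as a careful person would: the job done as asked, in the order asked, and still so for the second after the job is handed in, with the robot touching nothing.
It also fails if it takes over 64 s, if anything falls off the work surface, if the arm or the gripper's body presses on something with over 40 N, if the wrist force passes 120 N, or if a joint passes its speed limit or range.

## Working session

There is one attempt and no reset: what is moved stays moved. The work goes in short steps, Python scripts to look and compute and a tool call to move; the robot and the scene stay as the last step left them, time stands still between calls to the robot, and variables do not carry over. Pictures are saved under pics/ and viewed, and the job is handed in when it is done.

Besides the shell and the picture viewer there is one more tool, called after "Request:" by a JSON object that holds its "method" and its "body", one argument or row to a line. move_arm: Moves the arm, as the interface text tells. Its arguments: {"type":"object","properties":{"deltas":{"type":"array","items":{"type":"array","items":{"type":"number"}}}},"required":["deltas"]}

```bash
mkdir -p pics; ls
python3 - <<'E'
from workcell import *
import cv2,numpy as np
np.set_printoptions(precision=3,suppress=True)
print(get_obs())
for c in ['scene','top']:
    cv2.imwrite(f'pics/{c}0.png',get_image(c)); k=calibration(c); print(k)
    for n in ['vise','slip_near','slip_far','cube']:
        for r in place_of(c,n)[:2]: print(c,n,r)
print(calibration('wrist'))
E
```

```text
pics
{'t': 0.0, 'qpos': array([-1.132,  0.424,  1.631,  0.   ,  1.089, -0.019]), 'qvel': array([ 0.001,  0.001, -0.001,  0.001,  0.001, -0.001]), 'joint_torque': array([  0.001, -54.463, -27.367,   0.064,   0.023,  -0.   ]), 'ee_pos': array([ 276.027, -560.135,  235.907]), 'orientation': array([-3.058, -0.712,  0.   ]), 'ft_force': array([-0.542, -0.364, -0.259]), 'moment': array([-0.046, -0.011,  0.007]), 'width': 87.81809627704003}
{'intrinsics': array([[361.436,   0.   , 319.417],
       [  0.   , 361.436, 202.224],
       [  0.   ,   0.   ,   1.   ]]), 'distortion': array([0.01, 0.  , 0.  , 0.  , 0.  ]), 'world_to_cam': array([[   0.086,    0.996,   -0.02 ,  -60.811],
       [   0.595,   -0.068,   -0.801, -261.016],
       [  -0.799,    0.057,   -0.598, 1317.885],
       [   0.   ,    0.   ,    0.   ,    1.   ]])}
scene vise {'location': [572.8, -74.8, 88.0], 'conf': 0.62}
scene vise {'location': [560.4, -57.2, 56.3], 'conf': 0.59}
scene slip_near {'location': [546.2, -18.7, 80.4], 'conf': 0.75}
scene slip_far {'location': [572.8, -73.9, 86.8], 'conf': 0.7}
scene slip_far {'locat
[... 483 characters left out ...]
}
top vise {'location': [561.7, -51.7, 58.1], 'conf': 0.85}
top vise {'location': [562.7, -55.3, 115.4], 'conf': 0.67}
top slip_near {'location': [541.9, -17.8, 83.8], 'conf': 0.63}
top slip_far {'location': [570.0, -77.3, 85.0], 'conf': 0.66}
top cube {'location': [564.2, -53.3, 116.2], 'conf': 0.67}
{'intrinsics': array([[348.239,   0.   , 325.692],
       [  0.   , 348.239, 199.159],
       [  0.   ,   0.   ,   1.   ]]), 'distortion': array([-0.058,  0.   ,  0.   ,  0.   ,  0.   ]), 'hand_eye': array([[   0.001,   -0.959,   -0.284,   78.859],
       [   1.   ,    0.001,    0.   ,    0.481],
       [  -0.   ,   -0.284,    0.959, -147.83 ],
       [   0.   ,    0.   ,    0.   ,    1.   ]])}
```

View pics/scene0.png

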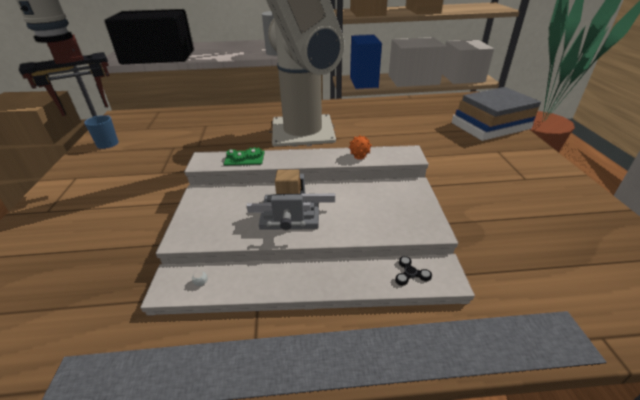

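View pics/top0.png

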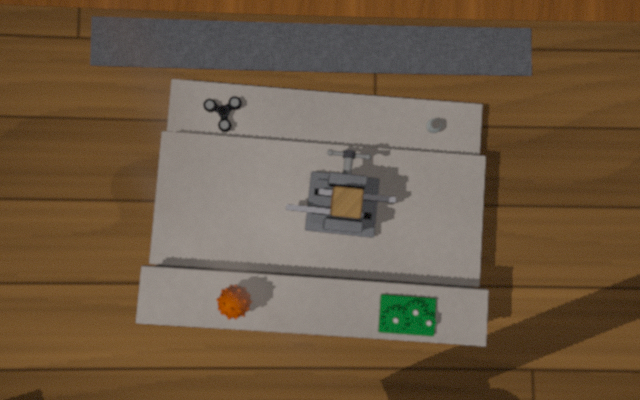

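Run:
```python
import cv2
a=cv2.imread('pics/top0.png')[100:280,240:460]; cv2.imwrite('pics/top0c.png',cv2.resize(a,None,fx=3.3,fy=3.3,interpolation=cv2.INTER_CUBIC))
a=cv2.imread('pics/scene0.png')[110:270,170:390]; cv2.imwrite('pics/scene0c.png',cv2.resize(a,None,fx=3.3,fy=3.3,interpolation=cv2.INTER_CUBIC))
```

```text
(no output)
```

View pics/top0c.png

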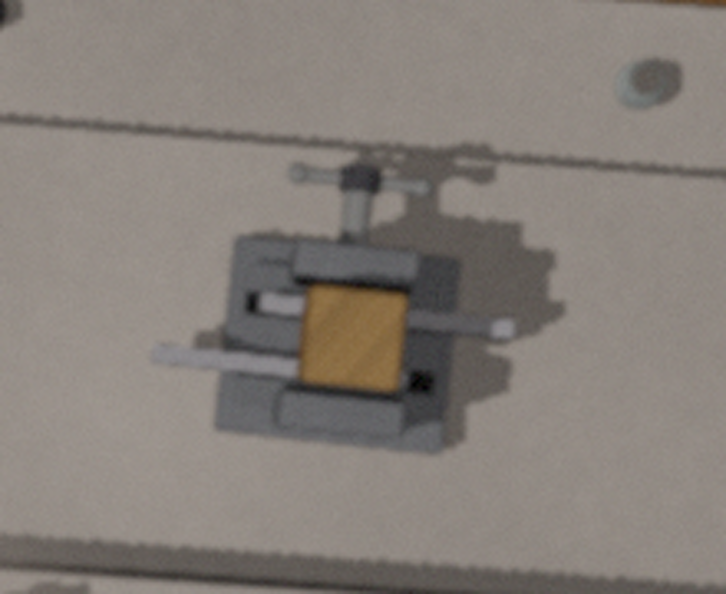

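View pics/scene0c.png

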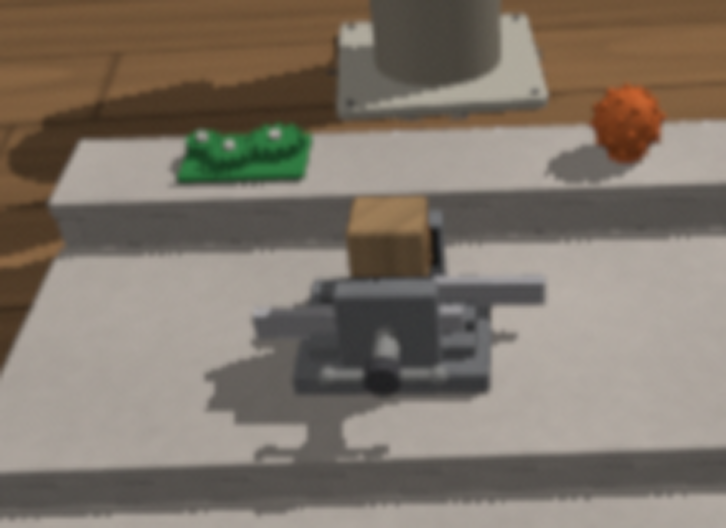

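The top view shows the near slip drawn out to the left (+y), ending at about px (286,207). The far slip is drawn out to the right, ending at about (396,199), with the cube at about (347,202). Next I'll compute positions and plan the approach.

```bash
cat > h.py <<'E'
from workcell import *
import cv2,numpy as np
from scipy.spatial.transform import Rotation as R
np.set_printoptions(precision=2,suppress=True)
def ray(cam,uv,obs=None):
    k=calibration(cam); K=k['intrinsics']; D=np.array(k['distortion'],float)
    p=cv2.undistortPoints(np.array([[uv]],float),K,D)[0,0]; d=np.array([p[0],p[1],1.])
    if cam=='wrist':
        o=obs or get_obs(); T=np.eye(4); T[:3,:3]=R.from_rotvec(o['orientation']).as_matrix(); T[:3,3]=o['ee_pos']
        M=T@k['hand_eye']
    else: M=np.linalg.inv(k['world_to_cam'])
    return M[:3,3],M[:3,:3]@d
def onz(cam,uv,z,obs=None):
    c,d=ray(cam,uv,obs); return c+d*(z-c[2])/d[2]
def tri(*cd):
    A=np.zeros((3,3));b=np.zeros(3)
    for c,d in cd:
        d=d/np.linalg.norm(d);P=np.eye(3)-np.outer(d,d);A+=P;b+=P@c
    x=np.linalg.solve(A,b); return x,[np.linalg.norm((np.eye(3)-np.outer(d,d)/(d@d))@(x-c)) for c,d in cd]
def proj(cam,X,obs=None):
    k=calibration(cam);K=k['intrinsics'];D=np.array(k['distortion'],float)
    if cam=='wrist':
        o=obs or get_obs(); T=np.eye(4); T[:3,:3]=R.from_rotvec(o['orientation']).as_matrix(); T[:3,3]=o['ee_pos']
        W=np.linalg.inv(T@k['hand_eye'])
    else: W=k['world_to_cam']
    return cv2.projectPoints(np.atleast_2d(np.array(X,float)),cv2.Rodrigues(W[:3,:3])[0],W[:3,3],K,D)[0][:,0]
def totool(v,obs=None):
    o=obs or get_obs(); return R.from_rotvec(o['orientation']).as_matrix().T@np.array(v,float)
def info():
    o=get_obs();M=R.from_rotvec(o['orientation']).as_matrix()
    print('t',round(o['t'],2),'tcp',o['ee_pos'],'xang',np.degrees(np.arctan2(M[1,0],M[0,0])),'F',o['ft_force'],'w',o['width'],'z',M[:,2]); return o
E
python3 - <<'E'
from h import *
info()
c=lambda u,v:(240+u/3.3,100+v/3.3)
print('near end L',onz('top',c(153,353),102),'far end R',onz('top',c(515,328),102))
print('near slip edge pts',onz('top',c(160,345),102),onz('top',c(300,358),102))
print('cube top',[onz('top',c(*p),167) for p in [(306,286),(408,291),(402,393),(300,387)]])
print('base',[onz('top',c(*p),78) for p in [(237,237),(460,260),(443,450),(217,430)]])
print('jaws',[onz('top',c(*p),138) for p in [(294,242),(418,252),(403,432),(277,420)]])
for d in ([562,-53,330],):
    print(totool(np.array(d)-get_obs()['ee_pos']))
E
```

```text
t 0.5 tcp [ 276.24 -560.61  236.64] xang 26.228068119455415 F [-0.37 -0.97 -0.32] w 87.9889608194951 z [-0.  0. -1.]
near end L [549.56  50.78 102.  ] far end R [ 565.95 -147.41  102.  ]
near slip edge pts [553.97  47.04 102.  ] [547.9  -29.39 102.  ]
cube top [array([581.4 , -27.42, 167.  ]), array([579.63, -78.95, 167.  ]), array([528.2 , -76.19, 167.  ]), array([530.56, -24.88, 167.  ])]
base [array([616.79,   5.15,  78.  ]), array([ 605.68, -121.33,   78.  ]), array([ 498.3 , -112.04,   78.  ]), array([508.  ,  15.04,  78.  ])]
jaws [array([607.11, -23.09, 138.  ]), array([602.85, -88.32, 138.  ]), array([508.49, -80.92, 138.  ]), array([513.94, -15.14, 138.  ])]
[ 480.68 -329.06  -93.33]
```

Request:
{"method": "move_arm", "body": {
  "deltas": [
    [255,0.032,-0.0235,-0.004,-0.1],
    [255,0.064,-0.047,-0.008,-0.2],
    [255,0.096,-0.0705,-0.012,-0.3],
    [255,0.128,-0.094,-0.016,-0.4],
    [255,0.16,-0.1175,-0.02,-0.5]
  ]
}}

```text
t: 0.92
ee_pos: [368.2, -382.9, 256.9]
orientation: [2.785, 1.454, 0.0]
ft_force: [0.6, 0.8, 0.2]
width: 57.9
```

Run:
```python
from h import *
o=info(); print(totool(np.array([560,-20,280])-o['ee_pos']))
```

```text
t 0.92 tcp [ 368.25 -382.92  256.94] xang 55.12411594226658 F [0.61 0.79 0.2 ] w 57.90414668588113 z [ 0. -0. -1.]
[407.38 -50.2  -23.07]
```

Request:
{"method": "move_arm", "body": {
  "deltas": [
    [255,0.04,-0.005,-0.002,-0.11],
    [255,0.08,-0.01,-0.004,-0.22],
    [255,0.12,-0.015,-0.007,-0.33],
    [255,0.16,-0.02,-0.01,-0.43],
    [255,0.2,-0.025,-0.012,-0.534]
  ]
}}

```text
t: 1.33
ee_pos: [463.1, -204.8, 269.3]
orientation: [2.302, 2.137, 0.001]
ft_force: [0.7, -0.1, 0.1]
width: 24.6
```

Run:
```python
from h import *
o=info(); print(totool(np.array([560,-20,280])-o['ee_pos']))
```

```text
t 1.33 tcp [ 463.15 -204.77  269.27] xang 85.74812987765311 F [ 0.72 -0.07  0.07] w 24.5783680843567 z [ 0. -0. -1.]
[191.44  82.9  -10.72]
```

Request:
{"method": "move_arm", "body": {
  "deltas": [
    [255,0.038,0.016,-0.002,0],
    [255,0.076,0.033,-0.004,0],
    [255,0.114,0.05,-0.006,0],
    [255,0.152,0.066,-0.008,0],
    [255,0.191,0.083,-0.0107,0]
  ]
}}

```text
t: 1.75
ee_pos: [560.4, -21.5, 279.6]
orientation: [2.307, 2.132, 0.0]
ft_force: [-0.5, -0.6, 0.6]
width: 0.2
```

Request:
{"method": "move_arm", "body": {
  "deltas": [
    [255,0,0,0,0],
    [255,0,0,0,0]
  ]
}}

```text
t: 1.92
ee_pos: [560.5, -21.5, 279.3]
orientation: [2.303, 2.136, 0.0]
ft_force: [-0.7, -0.5, -0.1]
width: 0.0
```

Run:
```python
from h import *
o=info(); im=get_image('wrist'); cv2.imwrite('pics/w1.png',im)
for n in ['vise','slip_near','slip_far','cube']:
    for r in place_of('wrist',n)[:2]: print(n,r)
```

```text
t 1.92 tcp [560.53 -21.54 279.34] xang 85.69707080765639 F [-0.71 -0.48 -0.13] w 0.03856993281674671 z [ 0. -0. -1.]
vise {'location': [555.3, -54.0, 61.6], 'conf': 0.72}
slip_near {'location': [547.6, -18.7, 81.5], 'conf': 0.58}
cube {'location': [556.1, -53.3, 124.4], 'conf': 0.8}
```

View pics/w1.png

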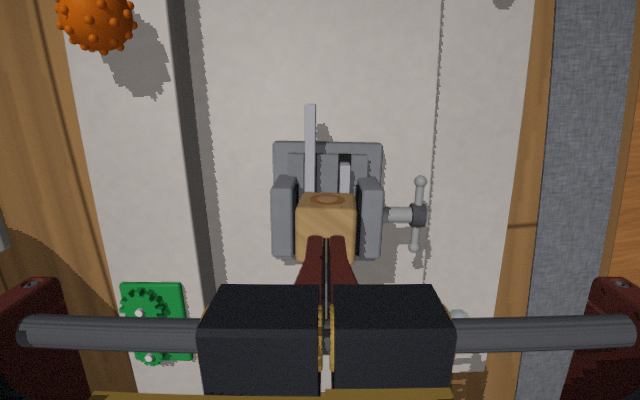

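Run:
```python
import cv2
a=cv2.imread('pics/w1.png')[95:275,250:440]; cv2.imwrite('pics/w1c.png',cv2.resize(a,None,fx=3.3,fy=3.3,interpolation=cv2.INTER_CUBIC))
```

```text
(no output)
```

View pics/w1c.png

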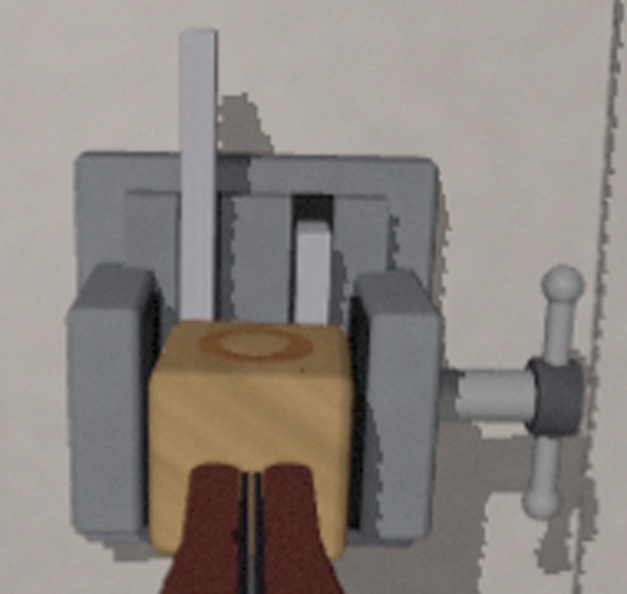

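Run:
```python
from h import *
o=get_obs()
c=lambda u,v:(250+u/3.3,95+v/3.3)
def P(n,p,z): print(n,onz('wrist',c(*p),z,o)[:2])
P('near end l',(180,30),102);P('near end r',(217,30),102);P('near edge l',(181,318),102)
P('far+ l',(299,222),102);P('far+ r',(330,222),102)
P('base l',(76,155),78);P('base r',(439,160),78)
P('chan top l',(126,193),88);P('chan top r',(387,196),88)
P('jaw l o',(70,320),138);P('jaw r o',(440,320),138);P('jaw l bottom',(72,530),138);P('jaw r bot',(432,538),138)
P('jaw l top',(92,312-45),138)
P('cube l t',(152,372),168);P('cube r t',(352,372),168);P('cube l b',(150,553),168);P('cube r b',(343,553),168)
# triangulation near slip end with top
print(tri(ray('wrist',c(198,30),o),ray('top',(286.4,207))))
```

```text
near end l [546.81  47.79]
near end r [556.92  46.96]
near edge l [539.22 -33.7 ]
far+ l [575.64  -8.05]
far+ r [584.49  -8.75]
base l [510.4   13.41]
base r [619.98   3.11]
chan top l [525.48   2.14]
chan top r [602.63  -4.94]
jaw l o [513.28 -22.31]
jaw r o [609.6  -30.04]
jaw l bottom [506.26 -82.13]
jaw r bot [605.4  -92.52]
jaw l top [520.69  -8.71]
cube l t [536.63 -28.75]
cube r t [583.87 -32.54]
cube l b [531.15 -75.87]
cube r b [579.08 -79.71]
(array([550.62,  49.08,  97.17]), [np.float64(1.9831556897225744), np.float64(1.9831556897225626)])
```

Request:
{"method": "move_arm", "body": {
  "deltas": [
    [255,0.03,-0.005,0.02,0.014],
    [255,0.06,-0.01,0.04,0.014],
    [255,0.085,-0.016,0.07,0.014],
    [255,0.092,-0.016,0.11,0.014],
    [255,0.092,-0.016,0.15,0.014]
  ]
}}

```text
t: 2.58
ee_pos: [551.6, 70.2, 129.1]
orientation: [2.321, 2.115, 0.004]
ft_force: [0.8, -0.6, -0.5]
width: 0.5
```

Request:
{"method": "move_arm", "body": {
  "deltas": [
    [255,0,0,0.02,0],
    [255,0,0,0.028,0],
    [255,0,0,0.028,0]
  ]
}}

```text
t: 2.83
ee_pos: [549.9, 68.4, 99.6]
orientation: [-2.322, -2.113, 0.005]
ft_force: [-0.3, 0.5, 0.1]
width: 0.3
```

Run:
```python
from h import *
o=info(); im=get_image('wrist'); cv2.imwrite('pics/w2.png',im); cv2.imwrite('pics/w2c.png',cv2.resize(im[150:400,200:440],None,fx=2.4,fy=2.4,interpolation=cv2.INTER_CUBIC))
b=np.array([558.7,-54.8]);yv=np.array([.09,.996]);xv=np.array([.996,-.09]);d=o['ee_pos'][:2]-b;print('vise xy',d@xv,d@yv)
```

```text
t 2.83 tcp [549.85  68.38  99.64] xang 84.5899310977742 F [-0.28  0.49  0.07] w 0.27030250712753534 z [-0. -0. -1.]
vise xy -19.896682149839886 121.89465152764495
```

View pics/w2c.png

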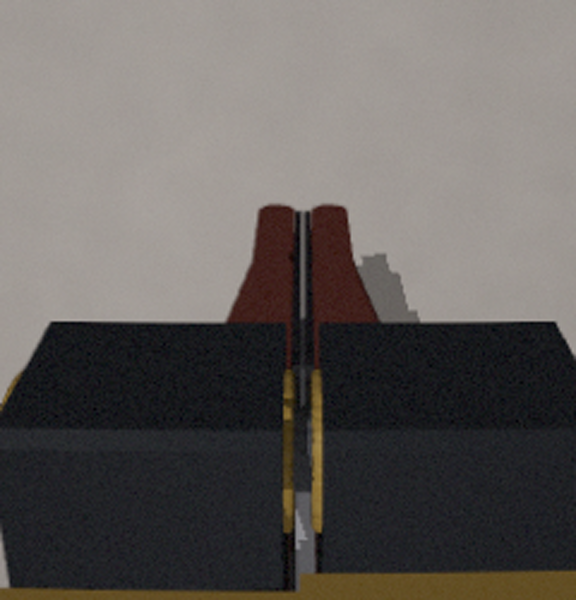

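Request:
{"method": "move_arm", "body": {
  "deltas": [
    [255,-0.007,0.002,0,0],
    [255,-0.014,0.002,0,0],
    [255,-0.022,0.002,0,0],
    [255,-0.029,0.002,0,0],
    [255,-0.036,0.002,0,0]
  ]
}}

```text
t: 3.3
ee_pos: [550.3, 32.5, 102.3]
orientation: [2.322, 2.114, 0.002]
ft_force: [-0.3, 1.0, 1.6]
width: 0.5
```

Request:
{"method": "move_arm", "body": {
  "deltas": [
    [255,0,0,0,0],
    [255,0,0,0,0]
  ]
}}

```text
t: 3.47
ee_pos: [549.7, 32.7, 101.5]
orientation: [2.323, 2.114, 0.0]
ft_force: [-1.1, 0.8, 0.6]
width: 0.3
```

```bash
cat >> h.py <<'E'
B=np.array([558.7,-54.8]);YV=np.array([.0897,.996]);XV=np.array([.996,-.0897])
def vxy(p): d=np.array(p)[:2]-B; return np.array([d@XV,d@YV])
def crop(im,r,name,f=3.3):
    u0,u1,v0,v1=r; cv2.imwrite(name,cv2.resize(im[v0:v1,u0:u1],None,fx=f,fy=f,interpolation=cv2.INTER_CUBIC))
E
python3 - <<'E'
from h import *
o=info(); print(vxy(o['ee_pos']))
crop(get_image('top'),(240,460,100,280),'pics/top2.png');crop(get_image('scene'),(170,390,110,270),'pics/scene2.png')
E
```

```text
t 3.47 tcp [549.72  32.73 101.55] xang 84.6101108156692 F [-1.05  0.81  0.6 ] w 0.3043562473809638 z [ 0. -0. -1.]
[-16.79  86.38]
```

View pics/scene2.png

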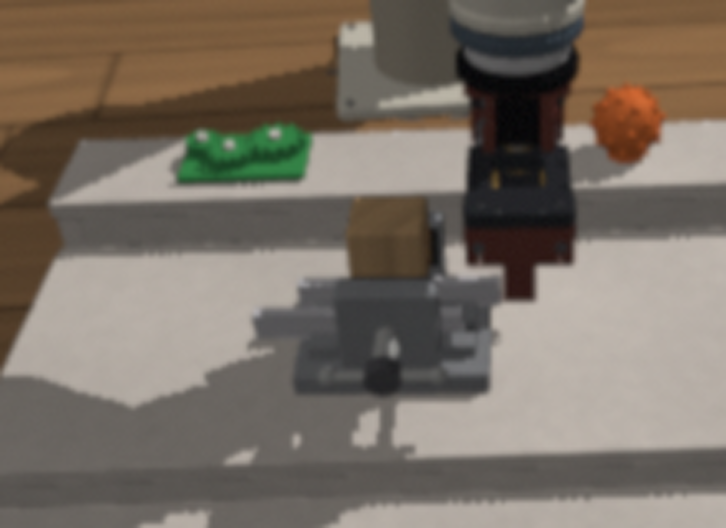

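View pics/top2.png

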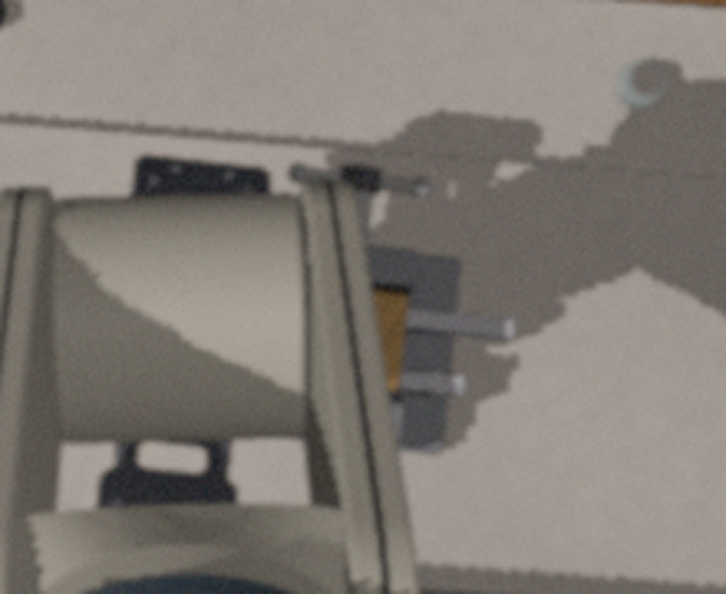

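The near slip followed the finger. In the top view its -y end now shows at crop (463,384), so I'll work out the remaining travel.

Run:
```python
from h import *
c=lambda u,v:(240+u/3.3,100+v/3.3)
for p in [(465,377),(463,392),(464,384)]: print('near -y end',vxy(onz('top',c(*p),102)))
print('far -y end',vxy(onz('top',c(516,328),102)))
print('cube -y top edge', vxy(onz('top',c(411,291),167)),vxy(onz('top',c(405,390),167)))
c=lambda u,v:(170+u/3.3,110+v/3.3)
print('near +y end scene',vxy(onz('scene',c(500,277),102)))
```

```text
near -y end [-14.08 -66.67]
near -y end [-22.36 -66.33]
near -y end [-17.95 -66.47]
far -y end [ 15.59 -92.14]
cube -y top edge [ 23.17 -23.69] [-26.81 -25.4 ]
near +y end scene [-18.55  74.2 ]
```

Request:
{"method": "move_arm", "body": {
  "deltas": [
    [255,-0.001,0,0,0],
    [255,-0.002,0,0,0],
    [255,-0.0035,0,0,0],
    [255,-0.0035,0,0,0]
  ]
}}

```text
t: 3.9
ee_pos: [549.4, 30.0, 101.2]
orientation: [-2.322, -2.116, 0.0]
ft_force: [-0.6, -0.5, 0.2]
width: 0.2
```

Run:
```python
from h import *
o=info(); print(vxy(o['ee_pos']))
crop(get_image('top'),(340,410,160,260),'pics/top3.png',6);crop(get_image('scene'),(170,390,110,270),'pics/scene3.png')
```

```text
t 3.9 tcp [549.37  29.95 101.21] xang 84.68598773315539 F [-0.63 -0.46  0.16] w 0.18087443117204205 z [-0. -0. -1.]
[-16.89  83.58]
```

View pics/top3.png

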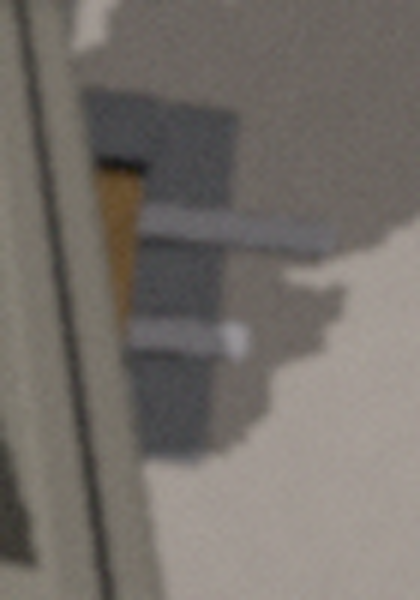

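View pics/scene3.png

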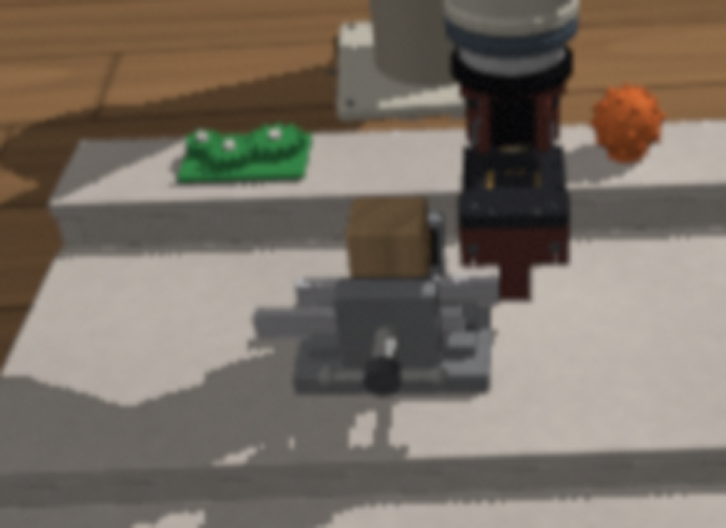

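Request:
{"method": "move_arm", "body": {
  "deltas": [
    [255,0.015,0,0,0],
    [255,0.015,0,-0.04,0],
    [255,0.015,0,-0.08,0],
    [255,0.015,0,-0.12,0],
    [255,0,0.005,-0.154,0]
  ]
}}

```text
t: 4.42
ee_pos: [554.2, 31.0, 257.7]
orientation: [-2.32, -2.118, -0.001]
ft_force: [0.6, -0.2, -0.1]
width: 0.8
```

Request:
{"method": "move_arm", "body": {
  "deltas": [
    [255,-0.039,0.004,0,0],
    [255,-0.078,0.008,0,0],
    [255,-0.115,0.012,0,0],
    [255,-0.115,0.012,0,0],
    [255,-0.115,0.012,0,0]
  ]
}}

```text
t: 4.83
ee_pos: [555.5, -87.7, 255.3]
orientation: [-2.326, -2.112, -0.0]
ft_force: [-0.6, 0.7, -0.5]
width: 0.7
```

Run:
```python
from h import *
o=info(); print(vxy(o['ee_pos']))
crop(get_image('wrist'),(220,420,70,290),'pics/w3.png',2.7)
crop(get_image('top'),(240,460,100,280),'pics/top4.png')
```

```text
t 4.83 tcp [555.52 -87.67 255.31] xang 84.47319027939632 F [-0.58  0.71 -0.53] w 0.7104902546916868 z [ 0.  0. -1.]
[ -0.22 -33.02]
```

View pics/w3.png

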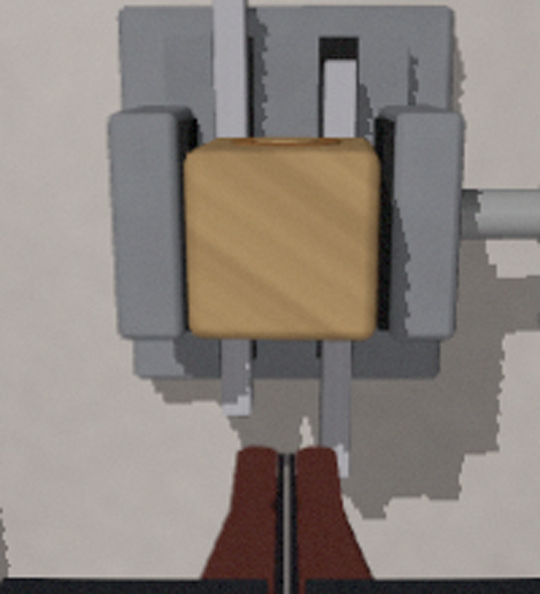

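Run:
```python
from h import *
o=info(); im=get_image('wrist'); cv2.imwrite('pics/w4full.png',im)
crop(im,(220,420,30,160),'pics/w4a.png',4)
crop(im,(240,400,150,270),'pics/w4b.png',5)
```

```text
t 4.93 tcp [555.45 -85.62 255.08] xang 84.64861710431757 F [-0.72 -0.01  0.19] w 0.21065600962380424 z [-0.  0. -1.]
```

View pics/w4a.png

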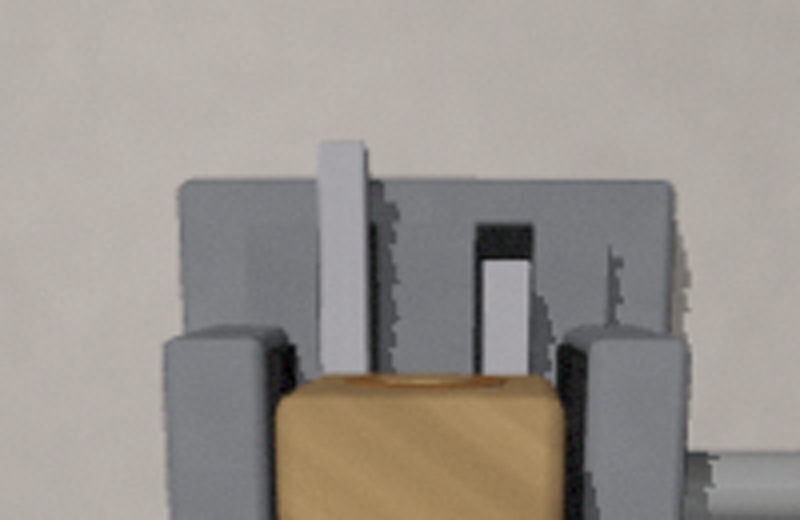

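View pics/w4b.png

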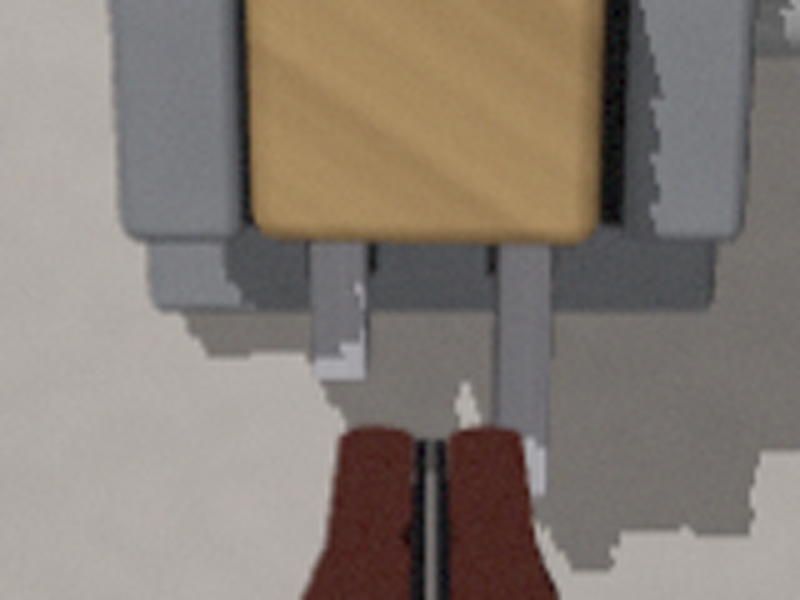

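Run:
```python
from h import *
o=get_obs()
a=lambda u,v:(220+u/4,30+v/4)
b=lambda u,v:(240+u/5,150+v/5)
def P(n,p,z): q=vxy(onz('wrist',p,z,o)); print(n,q); return q[1]
n1=P('near+',a(343,142),102);n2=P('near-',b(340,379),102)
f1=P('far+',a(506,261),102);f2=P('far-',b(536,494),102)
b1=P('base+ l',a(250,181),78);P('base+ r',a(600,181),78);b2=P('base-',b(180,310),78);P('base- r',b(690,310),78)
P('base L',a(182,200),78);P('base R',a(672,200),78)
j1=P('jaw+',a(210,338),138);j2=P('jaw-',b(190,240),138)
c2=P('cube-',b(420,241),165);c1=P('cube+',a(420,393),165);P('cube L',b(254,220),167);P('cube R',b(598,220),167)
print((n1+n2)/2,n1-n2,(f1+f2)/2,f1-f2,'base',(b1+b2)/2,b1-b2,'jaw',(j1+j2)/2,j1-j2,'cube',(c1+c2)/2,c1-c2)
```

```text
near+ [-15.6   72.09]
near- [-15.92 -67.28]
far+ [17.94 48.49]
far- [ 20.63 -90.5 ]
base+ l [-37.68  65.94]
base+ r [39.95 65.8 ]
base- [-48.56 -61.89]
base- r [ 51.94 -62.06]
base L [-52.99  62.01]
base R [56.13 61.82]
jaw+ [-38.93  34.71]
jaw- [-37.35 -29.99]
cube- [ -0.67 -22.3 ]
cube+ [ 0.16 26.8 ]
cube L [-24.02 -18.59]
cube R [ 24.41 -18.68]
2.4034727329703642 139.37313948410622 -21.001771414629374 138.9896402104147 base 2.024210575081149 127.83705110148806 jaw 2.362460220540971 64.7034462980221 cube 2.251126243025393 49.10563907382768
```

Request:
{"method": "move_arm", "body": {
  "deltas": [
    [255,-0.035,0.006,0,0],
    [255,-0.07,0.012,0.01,0],
    [255,-0.087,0.019,0.04,0],
    [255,-0.087,0.019,0.08,0],
    [255,-0.087,0.019,0.12,0]
  ]
}}

```text
t: 5.4
ee_pos: [567.8, -174.5, 134.9]
orientation: [2.32, 2.114, 0.003]
ft_force: [-0.3, -0.9, -0.4]
width: 0.3
```

Request:
{"method": "move_arm", "body": {
  "deltas": [
    [255,0,0,0.034,0],
    [255,0,0,0.034,0],
    [255,0,0,0.034,0]
  ]
}}

```text
t: 5.65
ee_pos: [565.6, -172.9, 100.0]
orientation: [-2.318, -2.115, 0.003]
ft_force: [0.1, 0.2, -0.4]
width: 0.8
```

Run:
```python
from h import *
o=info(); print(vxy(o['ee_pos']))
```

```text
t 5.65 tcp [ 565.61 -172.86   99.99] xang 84.77102429187178 F [ 0.1   0.2  -0.41] w 0.8248380638815104 z [-0.  0. -1.]
[  17.47 -116.97]
```

Request:
{"method": "move_arm", "body": {
  "deltas": [
    [255,0.007,0,0,0],
    [255,0.014,0,0,0],
    [255,0.021,0,0,0],
    [255,0.028,0,0,0],
    [255,0.034,0,0,0]
  ]
}}

```text
t: 6.07
ee_pos: [570.6, -139.9, 102.9]
orientation: [2.32, 2.115, 0.002]
ft_force: [-0.7, -1.4, 1.7]
width: 0.6
```

Request:
{"method": "move_arm", "body": {
  "deltas": [
    [255,0.001,0,0,0],
    [255,0.002,0,0,0],
    [255,0.002,0,0,0]
  ]
}}

```text
t: 6.32
ee_pos: [570.0, -138.4, 101.5]
orientation: [2.322, 2.116, 0.0]
ft_force: [-0.0, 0.3, 0.2]
width: 0.4
```

Run:
```python
from h import *
o=info(); print(vxy(o['ee_pos']))
crop(get_image('top'),(270,390,160,260),'pics/top5.png',6);crop(get_image('scene'),(170,390,110,270),'pics/scene5.png')
```

```text
t 6.32 tcp [ 569.97 -138.44  101.54] xang 84.68614502071043 F [-0.03  0.31  0.24] w 0.4324001863315044 z [ 0.  0. -1.]
[ 18.73 -82.3 ]
```

View pics/top5.png

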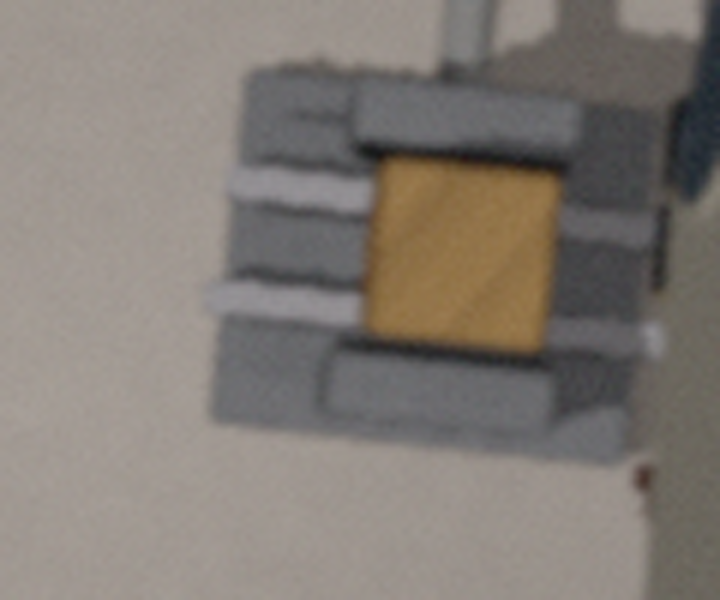

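View pics/scene5.png

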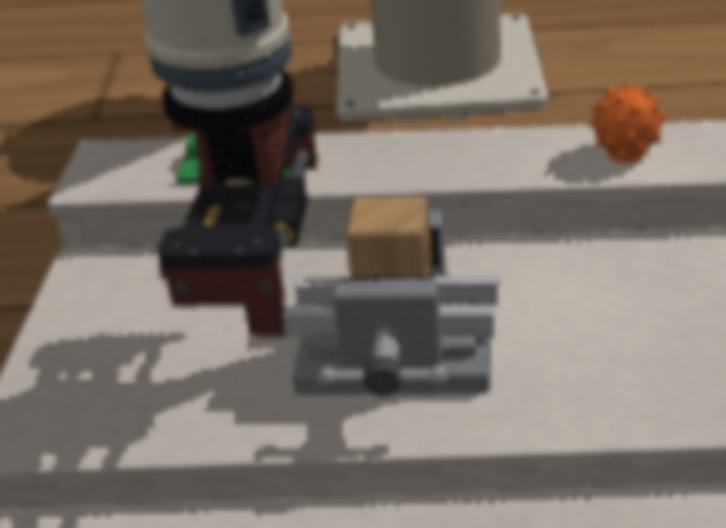

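Request:
{"method": "move_arm", "body": {
  "deltas": [
    [255,0.001,0,0,0],
    [255,0.002,0,0,0],
    [255,0.003,0,0,0],
    [255,0.003,0,0,0],
    [255,0.003,0,0,0]
  ]
}}

```text
t: 6.83
ee_pos: [570.1, -135.7, 101.2]
orientation: [-2.322, -2.116, 0.0]
ft_force: [0.1, 0.4, -0.8]
width: 0.5
```

Request:
{"method": "move_arm", "body": {
  "deltas": [
    [255,-0.015,0,0,0],
    [255,-0.015,0,-0.04,0],
    [255,-0.015,0,-0.08,0],
    [255,-0.01,0,-0.12,0],
    [255,0,0,-0.154,0]
  ]
}}

```text
t: 7.25
ee_pos: [570.3, -136.4, 257.8]
orientation: [2.323, 2.114, 0.001]
ft_force: [1.2, -0.1, -0.3]
width: 0.5
```

Request:
{"method": "move_arm", "body": {
  "deltas": [
    [255,0.025,-0.01,0,0],
    [255,0.049,-0.018,0,0],
    [255,0.049,-0.018,0,0],
    [255,0.049,-0.018,0,0]
  ]
}}

```text
t: 7.58
ee_pos: [556.6, -84.4, 255.6]
orientation: [2.32, 2.118, 0.0]
ft_force: [-0.0, 0.2, 0.2]
width: 0.3
```

Run:
```python
from h import *
o=info(); print(vxy(o['ee_pos'])); im=get_image('wrist'); cv2.imwrite('pics/w6full.png',im)
crop(im,(220,420,30,160),'pics/w6a.png',4)
crop(im,(240,400,150,270),'pics/w6b.png',5)
```

```text
t 7.58 tcp [556.56 -84.38 255.59] xang 84.78627836577718 F [-0.04  0.18  0.24] w 0.2514949930128293 z [ 0. -0. -1.]
[  0.52 -29.65]
```

View pics/w6a.png

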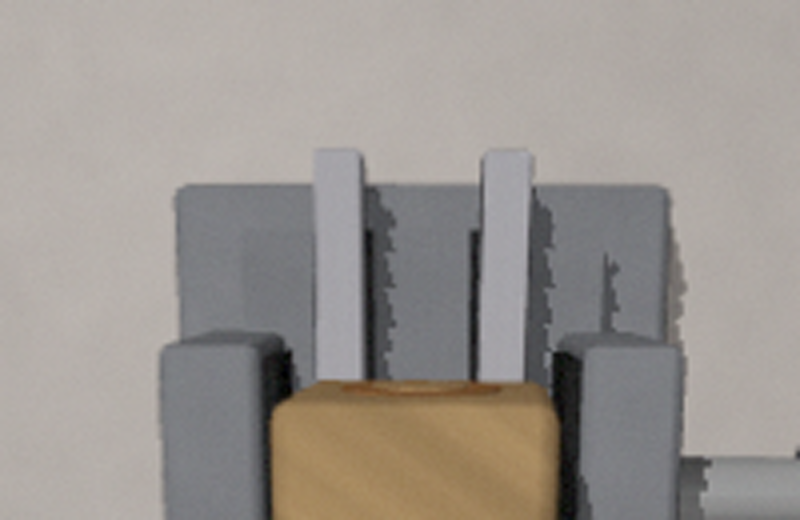

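View pics/w6b.png

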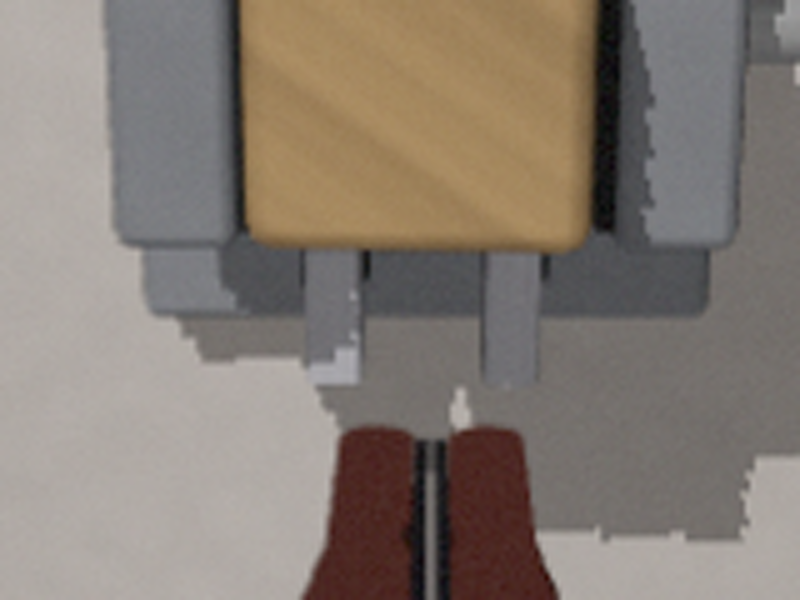

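Both slips' ends are level with each other on both sides: +y at rows 149/149 and -y at rows 384/384 in the crops. Next I'll measure the cube top for the press.

Run:
```python
from h import *
o=get_obs()
a=lambda u,v:(220+u/4,30+v/4)
b=lambda u,v:(240+u/5,150+v/5)
def P(n,p,z): q=vxy(onz('wrist',p,z,o)); print(n,q); return q
n1=P('near+',a(339,149),102);n2=P('near-',b(334,384),102)
f1=P('far+',a(508,149),102);f2=P('far-',b(510,386),102)
b1=P('base+',a(400,185),78);b2=P('base-',b(420,316),78)
j1=P('jaw+',a(210,345),138);j2=P('jaw-',b(190,246),138)
c1=P('cube+',a(420,402),165);c2=P('cube-',b(420,249),165)
cl=P('cubeL',b(245,220),165);cr=P('cubeR',b(592,220),165);P('cubeLt',a(272,420),165);P('cubeRt',a(557,420),165)
P('jawL',b(112,220),138);P('jawR',b(740,220),138)
for p,q in [(n1,n2),(f1,f2),(b1,b2),(j1,j2),(c1,c2)]: print((p[1]+q[1])/2,p[1]-q[1])
w=[520,-60];print('tcp',vxy(o['ee_pos']))
```

```text
near+ [-15.08  70.83]
near- [-15.63 -68.31]
far+ [19.46 70.78]
far- [ 16.92 -68.75]
base+ [-3.02 65.02]
base- [  0.18 -63.24]
jaw+ [-37.66  33.52]
jaw- [-36.05 -30.97]
cube+ [ 1.5 25.4]
cube- [  0.68 -23.46]
cubeL [-24.18 -19.12]
cubeR [ 25.15 -19.19]
cubeLt [-23.6   22.45]
cubeRt [24.72 22.37]
jawL [-48.27 -26.65]
jawR [ 51.27 -26.8 ]
1.2630719439801155 139.1397434099983
1.0154189493177341 139.53385340144501
0.8913477261239073 128.260398969009
1.2754128405434582 64.48932076853602
0.9730965604732233 48.858858207944486
tcp [  0.85 -30.36]
```

Request:
{"method": "move_arm", "body": {
  "deltas": [
    [255,0.016,0,0.02,0],
    [255,0.031,0,0.045,0],
    [255,0.031,0,0.064,0],
    [255,0.031,0,0.064,0],
    [255,0.031,0,0.064,0]
  ]
}}

```text
t: 8.05
ee_pos: [559.2, -55.1, 190.3]
orientation: [-2.321, -2.114, 0.003]
ft_force: [0.6, 0.9, 0.8]
width: 0.4
```

Run:
```python
from h import *
o=info(); print(vxy(o['ee_pos']))
crop(get_image('scene'),(210,370,130,250),'pics/scene7.png',5)
```

```text
t 8.05 tcp [559.23 -55.05 190.32] xang 84.64207311697608 F [0.63 0.87 0.81] w 0.44922481103248363 z [-0.  0. -1.]
[ 0.56 -0.2 ]
```

View pics/scene7.png

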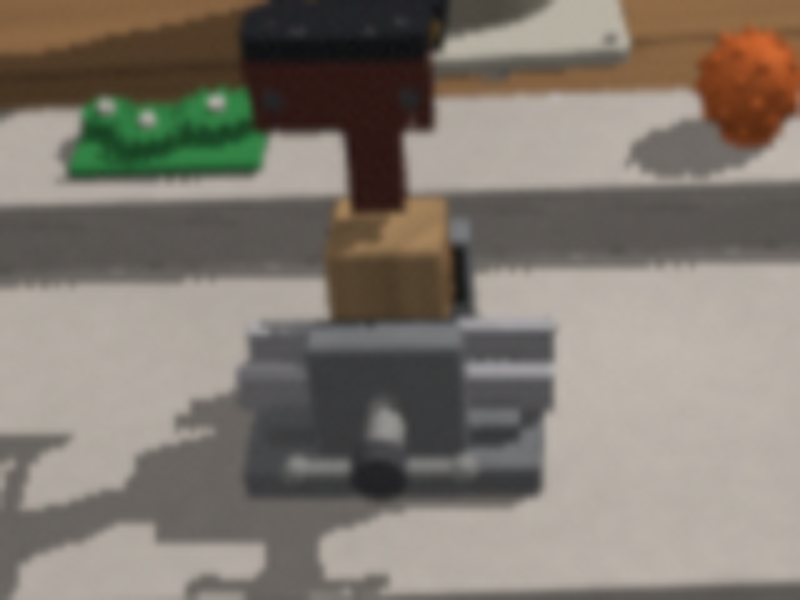

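Run:
```python
from h import *
o=get_obs(); t=o['ee_pos']
def s(p): u=proj('scene',p)[0]; return ((u-[210,130])*5).round(0)
# tip front-bottom edge corners
M=R.from_rotvec(o['orientation']).as_matrix()
for sx in(-10,10): print('tip',s(t+M@[sx,9,14]))
for x,y in [(25,-25),(25,25),(-25,-25),(-25,25)]:
    P=B+XV*(x+1)+YV*(y+1); print('cube',x,y,s([*P,167]))
for y in (-69,71):
  for x in(-16,18): print('slip end',x,y,s([*(B+XV*x+YV*y),102]))
```

```text
tip [352. 215.]
tip [400. 215.]
cube 25 -25 [318. 258.]
cube 25 25 [438. 256.]
cube -25 -25 [330. 194.]
cube -25 25 [444. 192.]
slip end -16 -69 [242. 327.]
slip end 18 -69 [232. 373.]
slip end -16 71 [551. 323.]
slip end 18 71 [550. 368.]
```

Request:
{"method": "move_arm", "body": {
  "deltas": [
    [255,0.001,0,0.002,0],
    [255,0.0025,0,0.004,0],
    [255,0.0025,0,0.005,0]
  ]
}}

```text
t: 8.35
ee_pos: [560.4, -52.1, 187.1]
orientation: [2.322, 2.114, 0.002]
ft_force: [0.9, 0.9, 0.3]
width: 0.1
```

Request:
{"method": "move_arm", "body": {
  "deltas": [
    [255,0,0,0.001,0],
    [255,0,0,0.002,0]
  ]
}}

```text
t: 8.52
ee_pos: [560.1, -52.0, 184.7]
orientation: [2.322, 2.115, 0.001]
ft_force: [0.2, -0.5, -0.2]
width: 0.4
```

Request:
{"method": "move_arm", "body": {
  "deltas": [
    [255,0,0,0.001,0],
    [255,0,0,0.002,0]
  ]
}}

```text
t: 8.68
ee_pos: [560.0, -51.9, 182.4]
orientation: [2.322, 2.116, 0.0]
ft_force: [-0.4, -0.3, -0.1]
width: 0.8
```

Request:
{"method": "move_arm", "body": {
  "deltas": [
    [255,0,0,0.0005,0],
    [255,0,0,0.001,0]
  ]
}}

```text
t: 8.85
ee_pos: [560.0, -51.9, 181.5]
orientation: [2.322, 2.116, 0.0]
ft_force: [-0.6, -0.8, 4.9]
width: 0.5
```

Request:
{"method": "move_arm", "body": {
  "deltas": [
    [255,0,0,0.0005,0],
    [255,0,0,0.001,0]
  ]
}}

```text
t: 9.02
ee_pos: [560.8, -52.0, 181.2]
orientation: [2.321, 2.115, 0.002]
ft_force: [-1.0, 0.1, 8.6]
width: 0.7
```

Request:
{"method": "move_arm", "body": {
  "deltas": [
    [255,0,0,0.0005,0],
    [255,0,0,0.001,0]
  ]
}}

```text
t: 9.18
ee_pos: [561.1, -52.0, 180.6]
orientation: [2.321, 2.114, 0.003]
ft_force: [-1.5, 0.4, 9.7]
width: 0.6
```

Request:
{"method": "move_arm", "body": {
  "deltas": [
    [255,0,0,0.0005,0],
    [255,0,0,0.001,0]
  ]
}}

```text
t: 9.35
ee_pos: [561.0, -52.0, 179.6]
orientation: [2.321, 2.114, 0.003]
ft_force: [-1.3, 0.5, 9.3]
width: 0.7
```

Request:
{"method": "move_arm", "body": {
  "deltas": [
    [255,0,0,0.0005,0],
    [255,0,0,0.001,0]
  ]
}}

```text
t: 9.52
ee_pos: [561.0, -52.0, 178.7]
orientation: [2.321, 2.114, 0.003]
ft_force: [-0.6, 0.5, 9.0]
width: 0.9
```

Request:
{"method": "move_arm", "body": {
  "deltas": [
    [255,0,0,0.0005,0],
    [255,0,0,0.001,0]
  ]
}}

```text
t: 9.68
ee_pos: [561.1, -52.0, 177.7]
orientation: [2.321, 2.114, 0.003]
ft_force: [-0.5, 0.4, 9.1]
width: 0.7
```

Request:
{"method": "move_arm", "body": {
  "deltas": [
    [255,0,0,0.0005,0],
    [255,0,0,0.001,0]
  ]
}}

```text
t: 9.85
ee_pos: [561.1, -52.0, 176.7]
orientation: [2.321, 2.114, 0.003]
ft_force: [-0.0, -0.5, 9.4]
width: 0.2
```

Request:
{"method": "move_arm", "body": {
  "deltas": [
    [255,0,0,0.0005,0],
    [255,0,0,0.001,0]
  ]
}}

```text
t: 10.02
ee_pos: [561.1, -52.0, 175.7]
orientation: [2.321, 2.114, 0.003]
ft_force: [-1.2, -0.2, 8.9]
width: 0.2
```

Request:
{"method": "move_arm", "body": {
  "deltas": [
    [255,0,0,0.0005,0],
    [255,0,0,0.001,0]
  ]
}}

```text
t: 10.18
ee_pos: [561.0, -52.0, 174.7]
orientation: [2.321, 2.114, 0.003]
ft_force: [-0.4, 0.3, 8.6]
width: 0.5
```

Request:
{"method": "move_arm", "body": {
  "deltas": [
    [255,0,0,0.0005,0],
    [255,0,0,0.001,0]
  ]
}}

```text
t: 10.35
ee_pos: [561.1, -52.0, 173.7]
orientation: [2.321, 2.114, 0.003]
ft_force: [-1.1, 0.2, 9.6]
width: 0.6
```

Request:
{"method": "move_arm", "body": {
  "deltas": [
    [255,0,0,0.0005,0],
    [255,0,0,0.001,0]
  ]
}}

```text
t: 10.52
ee_pos: [561.1, -52.0, 172.6]
orientation: [2.321, 2.114, 0.003]
ft_force: [0.4, -0.5, 10.0]
width: 0.7
```

Request:
{"method": "move_arm", "body": {
  "deltas": [
    [255,0,0,0.0005,0],
    [255,0,0,0.001,0]
  ]
}}

```text
t: 10.68
ee_pos: [561.3, -52.0, 172.2]
orientation: [2.321, 2.114, 0.003]
ft_force: [-2.8, 1.1, 16.3]
width: 0.3
```

Request:
{"method": "move_arm", "body": {
  "deltas": [
    [255,0,0,0.0004,0],
    [255,0,0,0.0004,0]
  ]
}}

```text
t: 10.85
ee_pos: [561.2, -52.0, 172.0]
orientation: [2.32, 2.114, 0.003]
ft_force: [-2.9, 0.6, 15.5]
width: 0.3
```

Request:
{"method": "move_arm", "body": {
  "deltas": [
    [255,0,0,0.0003,0],
    [255,0,0,0.0003,0]
  ]
}}

```text
t: 11.02
ee_pos: [561.3, -52.0, 172.0]
orientation: [2.32, 2.114, 0.004]
ft_force: [-3.3, 1.4, 16.9]
width: 0.4
```

Request:
{"method": "move_arm", "body": {
  "deltas": [
    [255,0,0,0.0004,0],
    [255,0,0,0.0004,0]
  ]
}}

```text
t: 11.18
ee_pos: [561.3, -52.0, 171.8]
orientation: [2.32, 2.114, 0.004]
ft_force: [-3.7, 0.5, 19.0]
width: 0.4
```

Request:
{"method": "move_arm", "body": {
  "deltas": [
    [255,0,0,0.0004,0],
    [255,0,0,0.0004,0]
  ]
}}

```text
t: 11.35
ee_pos: [561.3, -52.0, 171.6]
orientation: [2.32, 2.114, 0.004]
ft_force: [-4.0, -0.4, 21.0]
width: 0.8
```

Request:
{"method": "move_arm", "body": {
  "deltas": [
    [255,0,0,0.0003,0],
    [255,0,0,0.0003,0],
    [255,0,0,0.0003,0]
  ]
}}

```text
t: 11.6
ee_pos: [561.4, -52.0, 171.6]
orientation: [2.32, 2.114, 0.004]
ft_force: [-5.0, 0.6, 23.3]
width: 0.5
```

Request:
{"method": "move_arm", "body": {
  "deltas": [
    [255,0,0,0.0002,0],
    [255,0,0,0.0002,0],
    [255,0,0,0.0002,0]
  ]
}}

```text
t: 11.85
ee_pos: [561.4, -52.0, 171.5]
orientation: [2.32, 2.114, 0.004]
ft_force: [-5.5, 0.9, 24.2]
width: 0.3
```

Run:
```python
from h import *
for i in range(6):
    im=get_image('scene'); o=get_obs(); print(o['ft_force'],o['ee_pos'])
crop(im,(210,370,130,250),'pics/scene8.png',5)
```

```text
[-5.55  1.5  23.29] [561.36 -52.01 171.47]
[-5.25 -0.48 25.16] [561.39 -52.03 171.48]
[-6.61  0.74 24.03] [561.37 -52.02 171.49]
[-6.26  1.12 24.56] [561.39 -52.01 171.5 ]
[-6.52  0.93 24.81] [561.37 -52.04 171.49]
[-6.7   0.87 24.94] [561.38 -52.02 171.46]
```

View pics/scene8.png

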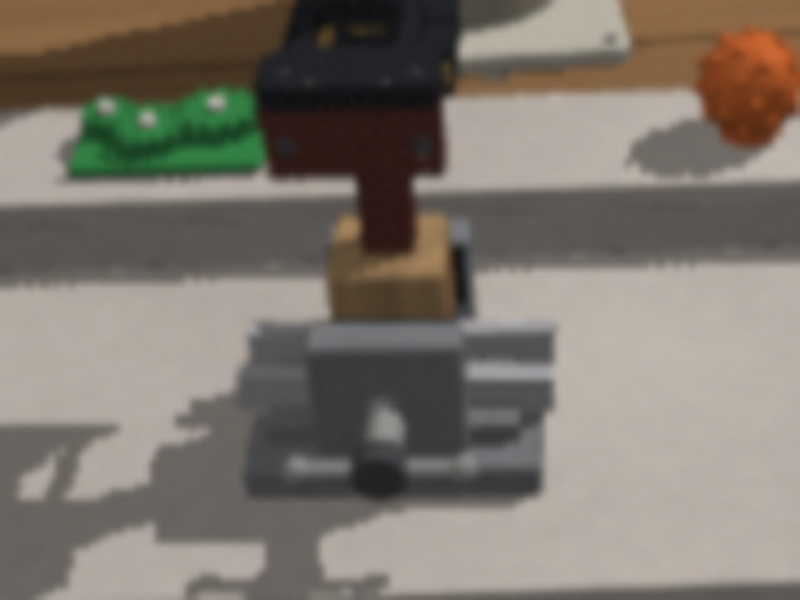

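Request:
{"method": "move_arm", "body": {
  "deltas": [
    [255,0,0,-0.002,0],
    [255,0,0,-0.006,0],
    [255,0,0,-0.02,0],
    [255,-0.01,0,-0.05,0],
    [255,-0.03,0,-0.083,0]
  ]
}}

```text
t: 12.57
ee_pos: [555.8, -80.5, 250.5]
orientation: [-2.317, -2.116, 0.004]
ft_force: [1.2, 0.1, 1.3]
width: 0.4
```

Request:
{"method": "move_arm", "body": {
  "deltas": [
    [255,-0.003,-0.001,0,0],
    [255,-0.003,-0.001,0,0],
    [255,-0.003,-0.001,0,0]
  ]
}}

```text
t: 12.82
ee_pos: [555.3, -84.7, 250.8]
orientation: [-2.323, -2.114, 0.001]
ft_force: [0.1, -0.2, -0.4]
width: 0.2
```

Run:
```python
from h import *
o=info(); print(vxy(o['ee_pos'])); im=get_image('wrist'); cv2.imwrite('pics/w9full.png',im)
crop(im,(220,420,30,160),'pics/w9a.png',4)
crop(im,(240,400,150,270),'pics/w9b.png',5)
im=get_image('scene');crop(im,(210,370,130,250),'pics/scene9.png',5)
```

```text
t 12.82 tcp [555.31 -84.66 250.78] xang 84.62739674320233 F [ 0.13 -0.18 -0.41] w 0.19091801027988706 z [-0.  0. -1.]
[ -0.69 -30.04]
```

View pics/w9a.png

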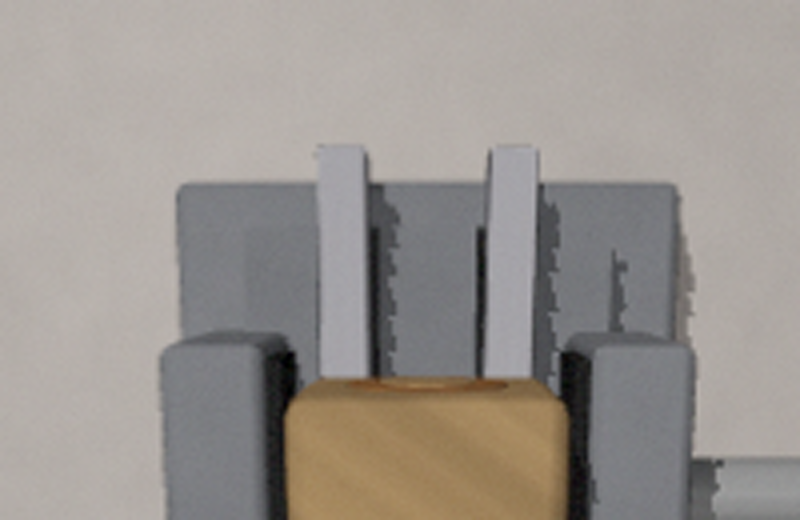

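View pics/w9b.png

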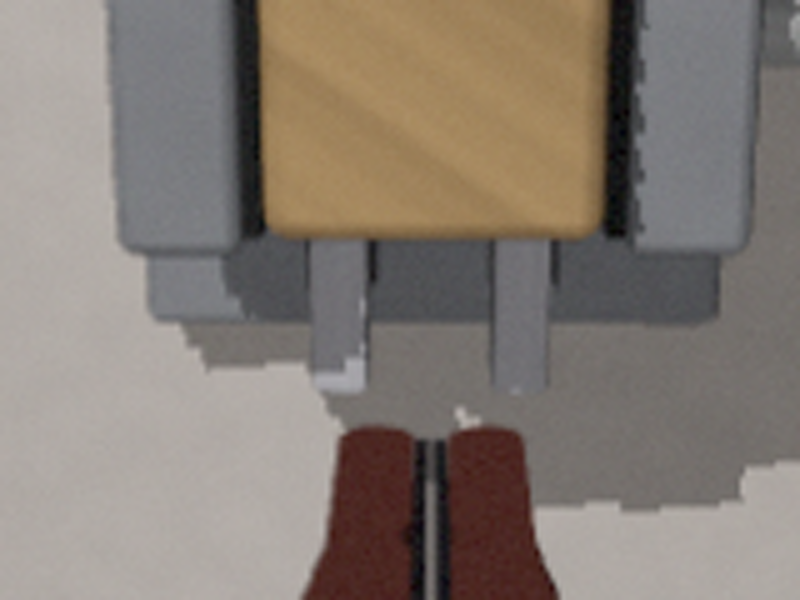

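View pics/scene9.png

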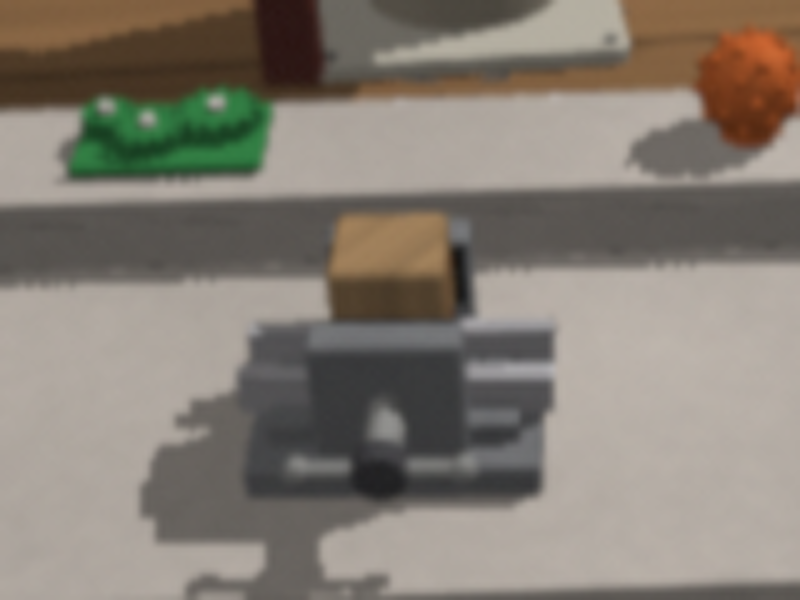

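Run:
```python
from h import *
b=lambda u,v:(240+u/5,150+v/5)
o=get_obs()
x=lambda u,v,z:vxy(onz('wrist',b(u,v),z,o))[0]
print('after cube',x(264,205,158),x(604,205,158),'jaws outer',x(112,205,138),x(756,205,138),'jaw in',x(240,205,138),x(638,205,138),'slips',x(340,388,102),x(519,388,102))
# vert edges of cube along whole top in full image: edge detect rows
for f in ['w6full','w9full']:
    im=cv2.imread(f'pics/{f}.png').astype(int)
    for v in (150,170,185):
        row=im[v,260:400]; sat=row[:,2]-row[:,0]; idx=np.where(sat>40)[0]; print(f,v,260+idx.min(),260+idx.max())
```

```text
after cube -23.766450134129013 24.749642000895065 jaws outer -49.37704273522069 50.32770676833701 jaw in -29.508757635239892 32.03336631700898 slips -16.636155364663967 15.876963356438129
w6full 150 288 358
w6full 170 289 357
w6full 185 289 357
w9full 150 292 361
w9full 170 292 360
w9full 185 293 360
```

Request:
{"method": "move_arm", "body": {
  "deltas": [
    [255,-0.03,0.009,0,0],
    [255,-0.06,0.018,0.01,0],
    [255,-0.062,0.018,0.05,0],
    [255,-0.062,0.018,0.09,0],
    [255,-0.062,0.018,0.12,0]
  ]
}}

```text
t: 13.33
ee_pos: [566.3, -147.7, 127.5]
orientation: [-2.32, -2.113, 0.003]
ft_force: [0.1, 0.2, -0.6]
width: 0.3
```

Request:
{"method": "move_arm", "body": {
  "deltas": [
    [255,0,0,0.02,0],
    [255,0,0,0.029,0],
    [255,0,0,0.029,0],
    [255,0,0,0.029,0]
  ]
}}

```text
t: 13.67
ee_pos: [568.0, -147.6, 102.0]
orientation: [-2.321, -2.116, 0.001]
ft_force: [0.0, 0.2, -0.0]
width: 0.6
```

Run:
```python
from h import *
F=[]
for i in range(4): get_image('top'); o=get_obs(); F.append(o['ft_force'])
info(); print(vxy(o['ee_pos']),np.mean(F,0)@np.array([.0897,.996,0]))
```

```text
t 13.87 tcp [ 569.05 -148.22  103.88] xang 84.68245187680846 F [ 0.22  0.26 -1.22] w 0.37194903439375376 z [ 0. -0. -1.]
[ 18.69 -92.11] -0.0441708338226775
```

Request:
{"method": "move_arm", "body": {
  "deltas": [
    [255,0.004,0,0.002,0],
    [255,0.008,0,0.002,0],
    [255,0.01,0,0.002,0],
    [255,0.01,0,0.002,0]
  ]
}}

```text
t: 14.2
ee_pos: [569.0, -137.5, 100.6]
orientation: [2.322, 2.116, 0.0]
ft_force: [0.2, -1.0, -0.8]
width: 0.7
```

Request:
{"method": "move_arm", "body": {
  "deltas": [
    [255,0.0004,0,0,0],
    [255,0.0008,0,0,0]
  ]
}}

```text
t: 14.37
ee_pos: [569.0, -137.2, 100.4]
orientation: [2.322, 2.116, 0.0]
ft_force: [-0.5, -0.5, 0.7]
width: 0.5
```

Request:
{"method": "move_arm", "body": {
  "deltas": [
    [255,0.0004,0,0,0],
    [255,0.0006,0,0,0]
  ]
}}

```text
t: 14.53
ee_pos: [569.1, -136.7, 100.3]
orientation: [-2.322, -2.116, 0.0]
ft_force: [0.1, 0.6, -0.2]
width: 0.1
```

Request:
{"method": "move_arm", "body": {
  "deltas": [
    [255,0.0005,0,0,0],
    [255,0.0005,0,0,0]
  ]
}}

```text
t: 14.7
ee_pos: [569.1, -136.2, 100.3]
orientation: [-2.322, -2.116, 0.0]
ft_force: [-0.5, 0.4, 0.1]
width: 0.6
```

Request:
{"method": "move_arm", "body": {
  "deltas": [
    [255,0.0004,0,0,0],
    [255,0.0004,0,0,0]
  ]
}}

```text
t: 14.87
ee_pos: [569.1, -135.8, 100.3]
orientation: [2.322, 2.116, -0.0]
ft_force: [-0.1, -0.2, -0.9]
width: 0.2
```

```bash
cat > f.py <<'E'
from h import *
F=[];P=[]
for i in range(5): get_image('top'); o=get_obs(); F.append(o['ft_force']);P.append(o['ee_pos'])
print(o['t'],vxy(np.mean(P,0)),np.mean(F,0),'Fy',np.mean(F,0)@np.array([.0897,.996,0]))
E
python3 f.py
```

```text
15.1167 [ 17.66 -79.76] [ 0.08  0.04 -0.08] Fy 0.04698456547239844
```

Request:
{"method": "move_arm", "body": {
  "deltas": [
    [255,0.0003,0,0,0],
    [255,0.0003,0,0,0],
    [255,0.0003,0,0,0]
  ]
}}

```text
t: 15.37
ee_pos: [569.2, -135.6, 100.3]
orientation: [2.322, 2.116, -0.0]
ft_force: [-0.8, -1.0, 0.3]
width: 0.7
```

```bash
python3 f.py
```

```text
15.6167 [ 17.68 -79.52] [-0.17 -0.8   0.01] Fy -0.8096686624936663
```

Request:
{"method": "move_arm", "body": {
  "deltas": [
    [255,0.0003,0,0,0],
    [255,0.0003,0,0,0],
    [255,0.0003,0,0,0]
  ]
}}

```text
t: 15.87
ee_pos: [569.2, -135.5, 100.3]
orientation: [2.322, 2.116, -0.0]
ft_force: [-1.3, -4.7, 0.3]
width: 0.3
```

```bash
python3 f.py
```

```text
16.1167 [ 17.71 -79.4 ] [ 0.38 -3.82  0.18] Fy -3.766728899474077
```

The far slip holds at about 3.8 N with no travel. I'll withdraw, look, and then try the near slip the same way.

Request:
{"method": "move_arm", "body": {
  "deltas": [
    [255,-0.008,0,0,0],
    [255,-0.016,0,0,0],
    [255,-0.016,0,-0.04,0],
    [255,-0.016,0,-0.08,0],
    [255,-0.016,0,-0.12,0]
  ]
}}

```text
t: 16.53
ee_pos: [566.9, -151.5, 220.9]
orientation: [-2.321, -2.113, 0.001]
ft_force: [1.0, 0.0, -0.7]
width: 0.3
```

Request:
{"method": "move_arm", "body": {
  "deltas": [
    [255,0.035,-0.01,-0.03,0],
    [255,0.065,-0.018,-0.03,0],
    [255,0.065,-0.018,-0.03,0],
    [255,0.065,-0.018,-0.03,0]
  ]
}}

```text
t: 16.87
ee_pos: [555.7, -83.9, 251.0]
orientation: [2.32, 2.118, 0.001]
ft_force: [-0.7, 1.4, -0.8]
width: 0.3
```

Run:
```python
from h import *
o=info(); print(vxy(o['ee_pos'])); im=get_image('wrist'); cv2.imwrite('pics/w10full.png',im)
crop(im,(220,420,30,160),'pics/w10a.png',4)
crop(im,(240,400,150,270),'pics/w10b.png',5)
```

```text
t 16.87 tcp [555.73 -83.9  251.01] xang 84.7950819259099 F [-0.7   1.39 -0.84] w 0.3377232391138412 z [ 0.  0. -1.]
[ -0.35 -29.25]
```

View pics/w10a.png

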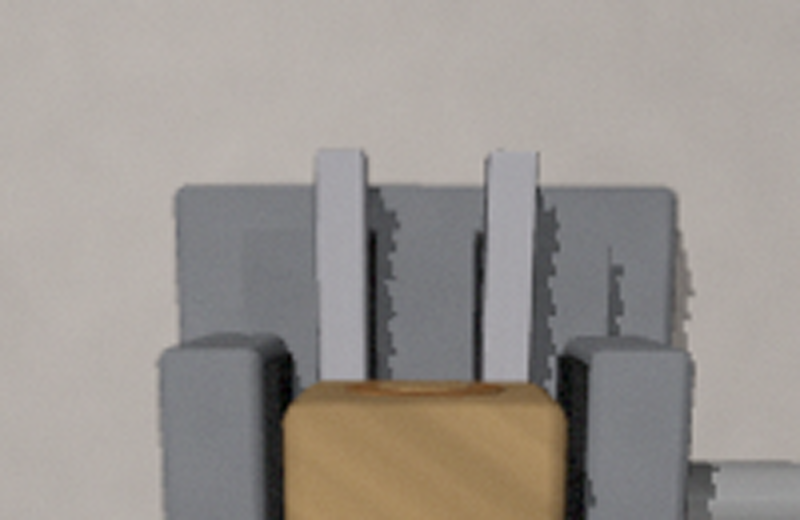

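View pics/w10b.png

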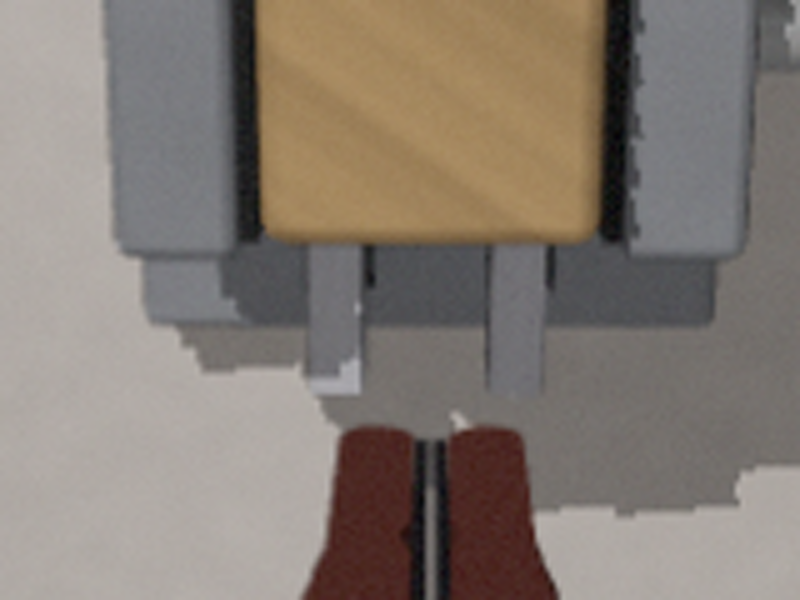

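Request:
{"method": "move_arm", "body": {
  "deltas": [
    [255,0.038,-0.006,0,0],
    [255,0.076,-0.012,0,0],
    [255,0.114,-0.017,0,0],
    [255,0.126,-0.017,0.03,0],
    [255,0.126,-0.017,0.07,0]
  ]
}}

```text
t: 17.33
ee_pos: [553.5, 44.1, 181.8]
orientation: [2.317, 2.115, 0.009]
ft_force: [0.8, -0.2, -1.1]
width: 0.3
```

Request:
{"method": "move_arm", "body": {
  "deltas": [
    [255,0,0,0.04,0],
    [255,0,0,0.08,0],
    [255,0,0,0.08,0],
    [255,0,0,0.08,0]
  ]
}}

```text
t: 17.67
ee_pos: [548.9, 41.2, 98.0]
orientation: [-2.32, -2.112, 0.008]
ft_force: [1.2, 0.1, 0.4]
width: 0.5
```

```bash
python3 f.py; python3 -c "
from h import *
info()"
```

```text
17.9167 [-15.28  95.58] [-0.02  0.2   0.4 ] Fy 0.20191340592004908
t 17.92 tcp [552.41  42.03 102.88] xang 84.6418930156253 F [-0.27 -0.4  -0.47] w 0.5217734427255194 z [ 0.  0. -1.]
```

Request:
{"method": "move_arm", "body": {
  "deltas": [
    [255,-0.004,0,0.002,0],
    [255,-0.008,0,0.002,0],
    [255,-0.0095,0,0.002,0],
    [255,-0.0095,0,0.002,0],
    [255,-0.0095,0,0.002,0]
  ]
}}

```text
t: 18.33
ee_pos: [549.8, 32.6, 98.6]
orientation: [2.323, 2.115, 0.0]
ft_force: [-0.5, -0.2, 0.3]
width: 0.5
```

```bash
python3 f.py
```

```text
18.5833 [-16.81  86.51] [-0.03  0.38  0.36] Fy 0.3743208445344186
```

Request:
{"method": "move_arm", "body": {
  "deltas": [
    [255,-0.0005,0,0,0],
    [255,-0.0005,0,0,0],
    [255,-0.0005,0,0,0]
  ]
}}

```text
t: 18.83
ee_pos: [549.7, 32.4, 98.3]
orientation: [-2.322, -2.116, 0.0]
ft_force: [-0.5, -0.2, 0.4]
width: 0.5
```

Request:
{"method": "move_arm", "body": {
  "deltas": [
    [255,-0.0004,0,0,0],
    [255,-0.0004,0,0,0],
    [255,-0.0004,0,0,0]
  ]
}}

```text
t: 19.08
ee_pos: [549.6, 31.9, 98.3]
orientation: [2.322, 2.116, -0.0]
ft_force: [-0.8, -0.1, -0.0]
width: 0.3
```

```bash
python3 f.py
```

```text
19.3333 [-16.79  85.57] [-0.06  0.3  -0.14] Fy 0.2945705476100429
```

Request:
{"method": "move_arm", "body": {
  "deltas": [
    [255,-0.0005,0,0,0],
    [255,-0.001,0,0,0],
    [255,-0.001,0,0,0]
  ]
}}

```text
t: 19.58
ee_pos: [549.6, 30.8, 98.3]
orientation: [2.322, 2.116, 0.0]
ft_force: [-0.5, 0.1, -0.4]
width: 0.5
```

Request:
{"method": "move_arm", "body": {
  "deltas": [
    [255,-0.0004,0,0,0],
    [255,-0.0004,0,0,0],
    [255,-0.0004,0,0,0]
  ]
}}

```text
t: 19.83
ee_pos: [549.5, 30.5, 98.3]
orientation: [2.322, 2.116, 0.0]
ft_force: [0.7, 0.7, -0.6]
width: 0.5
```

Request:
{"method": "move_arm", "body": {
  "deltas": [
    [255,-0.0003,0,0,0],
    [255,-0.0003,0,0,0],
    [255,-0.0003,0,0,0]
  ]
}}

```text
t: 20.08
ee_pos: [549.5, 30.2, 98.3]
orientation: [-2.322, -2.116, 0.0]
ft_force: [-0.3, 0.1, 0.0]
width: -0.2
```

```bash
python3 f.py
```

```text
20.3333 [-16.82  83.87] [ 0.03 -0.67 -0.21] Fy -0.6624448115332412
```

Request:
{"method": "move_arm", "body": {
  "deltas": [
    [255,-0.0003,0,0,0],
    [255,-0.0003,0,0,0],
    [255,-0.0003,0,0,0]
  ]
}}

```text
t: 20.58
ee_pos: [549.5, 29.9, 98.3]
orientation: [-2.322, -2.116, -0.0]
ft_force: [0.2, -0.4, -0.4]
width: 0.7
```

```bash
python3 f.py
```

```text
20.8333 [-16.81  83.56] [-0.41 -0.14  0.24] Fy -0.17976576840024516
```

Request:
{"method": "move_arm", "body": {
  "deltas": [
    [255,-0.0002,0,0,0],
    [255,-0.0002,0,0,0],
    [255,-0.0002,0,0,0]
  ]
}}

```text
t: 21.08
ee_pos: [549.5, 29.9, 98.3]
orientation: [-2.322, -2.116, -0.0]
ft_force: [-0.5, 1.4, 0.4]
width: 0.2
```

```bash
python3 f.py
```

```text
21.3333 [-16.81  83.5 ] [ 0.04  2.09 -0.03] Fy 2.0833881528757474
```

The near slip also holds, at about 2.1 N. Now I'll withdraw and take a last look.

Request:
{"method": "move_arm", "body": {
  "deltas": [
    [255,0.008,0,0,0],
    [255,0.018,0,0,0],
    [255,0.018,0,-0.04,0],
    [255,0.018,0,-0.08,0],
    [255,0.018,0,-0.12,0]
  ]
}}

```text
t: 21.75
ee_pos: [550.4, 48.5, 218.9]
orientation: [-2.32, -2.116, 0.003]
ft_force: [0.2, 0.2, 0.3]
width: 0.3
```

Request:
{"method": "move_arm", "body": {
  "deltas": [
    [255,-0.035,0.005,-0.033,0],
    [255,-0.07,0.01,-0.033,0],
    [255,-0.105,0.016,-0.033,0],
    [255,-0.131,0.016,-0.033,0],
    [255,-0.131,0.016,-0.033,0]
  ]
}}

```text
t: 22.17
ee_pos: [555.0, -87.4, 251.8]
orientation: [2.324, 2.111, -0.001]
ft_force: [-0.1, 0.4, -0.0]
width: 0.5
```

Request:
{"method": "move_arm", "body": {
  "deltas": [
    [255,0,0,0,0],
    [255,0,0,0,0],
    [255,0,0,0,0]
  ]
}}

```text
t: 22.42
ee_pos: [554.9, -83.0, 251.1]
orientation: [-2.321, -2.117, 0.0]
ft_force: [0.0, 0.1, -0.0]
width: 0.7
```

Run:
```python
from h import *
o=info(); print(vxy(o['ee_pos'])); im=get_image('wrist')
crop(im,(220,420,30,270),'pics/w11.png',2.4)
cv2.imwrite('pics/scene11.png',get_image('scene'))
```

```text
t 22.42 tcp [554.89 -82.99 251.13] xang 84.73844163862212 F [ 0.02  0.06 -0.04] w 0.6524416693188083 z [-0.  0. -1.]
[ -1.27 -28.42]
```

View pics/w11.png

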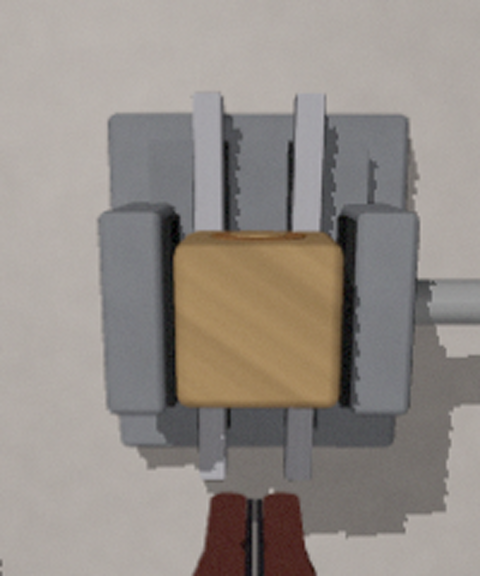

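View pics/scene11.png

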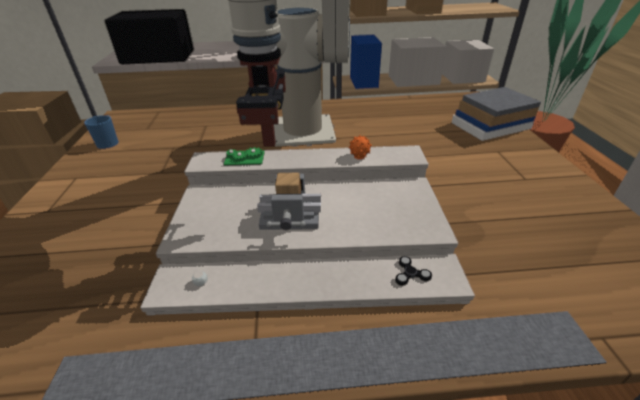

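The last pictures show the slip ends level at both sides (rows 93/94 and 479/479), the cube seated and centred between the jaws, and the toys where they were. The hand is about 80 mm clear, so I'm handing in.

```bash
python3 -c "
from workcell import *
print(close_job())"
```

```text
the job is handed in; nothing more can be done
None
```

The job is done and was handed in at about 22.5 s of the 64 s. Both slips are centred and pinched, the cube is pressed down, and the toys look unmoved in the last picture.

- **Slips centred:** I pushed the near slip in by about 31 mm and the far one by about 23 mm. By the wrist camera, both were centred on the cube to within about 0.4 mm.
- **Cube pressed:** I pressed mid-top. The cube slid at about 9 N, then seated, and I stopped at about 25 N vertical (about 26 N in total, with a sideways part of up to about 6.7 N). The cube top is now centred between the jaws, where it was about 1 mm off before. That suggests it is level, but I did not measure the tilt directly.
- **Slide check:** The far slip held about 3.8 N and the near one about 2.1 N without sliding. Pictures taken afterwards show both slips unmoved.
- **Disagreements:** The scene camera put the cube about 5 mm further to +y than the wrist camera did. I moved the pressing point 2.5 mm that way; the cube only rocks about y, so this hardly matters. Some readings taken just after a move were 2 to 3 mm off until the arm settled.

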